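Vent the vacuum jar and take off its lid

ROBOT

A 6-joint arm with a two-finger parallel gripper is mounted at the origin on the work surface. World frame = base frame: x ahead of the robot, y to its left, z up, the work surface at z = 0. Lengths are in m, angles in rad, forces in N, time in s.
With the tool pointing down it reaches from about 0.375 to 0.975 m from the base axis. Payload 3.8 kg.
Tool frame: the origin (TCP) lies on the centre line of the jaws, within the pads' length; the fingertips stand 17 mm ahead of it and the grasp point (between the pads) lies 2 mm behind it; y points along the fingers, x is the direction in which the jaws open and shut, and the axes are right-handed (so a half turn about y gives the same grasp; the last joint's range is limited). The gripper opens to 88 mm and grips with 3 to 60 N. Pads are 18 mm wide; open, the fingers measure 123 mm over their backs; the gripper's body (75 mm by 187 mm) begins 45 mm behind the grasp point.
Start: joints at [1.177, 0.264, 1.604, -0, 1.274, -0.037], TCP at [0.236, 0.632, 0.256] pointing down, gripper open.
Joint ranges: [-2.63, 2.63], [-0.94, 2.18], [0.31, 2.57], [-1.31, 4.45], [0, 2.66], [-2.55, 2.55]. Speed limits (rad/s): [2.57, 2.57, 3.14, 3.14, 3.14, 3.14].

INTERFACE

Orientations are given as a unit quaternion [x, y, z, w].
In Python, from rig import r gives the robot as it stands.
- The arm moves only by the tool jog_arm, never from a script. Its argument "targets" is a list of rows, each a list of 2 entries, a list of its own where there are three numbers: the shift along the tool's x, y, z in mm, then the turn about the tool's y in rad. A call has 1 to 12 rows; each row shifts and turns the commanded pose from where the row before left it, along the tool's axes as they then stand; what a row does not reach is not made up. A row lasts 1/12 s, in which the tool goes at most 41.7 mm and 7.16 degrees, less where a joint would pass 70% of its speed; a pose out of reach is approached as far as the arm can. A call is refused whole if a number of a shift passes 41.7 or a number of a turn 0.125, either way. A call with a gripper value outside its range is refused whole. "grip" is the opening, from 0 (shut) to 1 (fully open), set as the call begins (left out, the last holds). The fingers move at their own pace and stop on an object; "squeeze" is the grip in N (left out, the last holds). Time passes only in rows, so rows that do not move let the fingers close. It gives the time, the measured TCP pose, the force and the opening at its end, in the units of the state.
- r.read_state(): the state, without advancing time (a new reading comes with each control period).
- r.snapshot(name): name is "side" or "top"; returns the picture (480x640x3 uint8, red, green, blue); there is no depth.
- r.calibration(name): a dict with "fx", "fy", "cx", "cy" (pixels), "dist" ([k1, k2, p1, p2, k3] as OpenCV has them; the pictures are not rectified), "R" (3x3) and "t" (3): a world point X has camera coordinates R X + t. Camera axes: x right, y down, z forward; pixel columns grow to the right and rows downward; lengths in m; the calibration is good to about 2 mm. A picture is of the moment at which its call begins. calibration takes no time and is no camera call.
- r.hand_in(): hands the job in, once; it reports no verdict.
The state is a dict: "time": time; "qpos": joint angles; "joint_vel": joint speeds; "joint_torque": joint torques, N m; "position": TCP position; "tool_rot": TCP orientation; "ft_force": force on the tool from outside, world axes, zero at the start; "torque": the same for the moment, N m; "width": finger opening in m.
Only numpy, scipy, OpenCV 4.12 (cv2) and the standard library are available. Lean on these libraries where they do the work, as an engineer would, in place of code of your own. Each camera call takes 0.05 s, during which the arm holds its last target.

TASK

The steel vacuum jar is still pumped down and its tap has no mark, so turn the green tap anticlockwise a little at a time, feeling with gentle straight-up tugs on it, never wrenching, for the position where the air is let in and the lid comes free. Then lift the lid level off the jar and set it down gently, tap up, centred on the cork ring. Do not disturb the slide box, the bottle or the beaker.

Things in the scene. Friction and masses are not known exactly. Their poses are not given: they have to be found in the camera images.
- jar: Open-topped round steel vacuum jar, fixed to the bench, 150 mm across, 110 mm high, bore 126 mm. Origin: centre of its underside, on the bench; z up. A small dial on its side, seen only, marks its +x; its yaw varies. A slotted vent plate hides in the bore 8 to 14 mm below the rim.
- jar_mouth (a point): Centre of the jar's rim plane, 110 mm above the bench. While the vacuum holds, the lid is held firmly to this rim and gives only about 1 mm when tugged. A tug that adds 10 to 20 N to its weight is gentle; pulling up with more than 60 N is wrenching.
- lid: Loose round white lid, 154 mm across, 0.53 kg with its tap (varies by 20 percent). Origin: centre of its flange's underside, which lies on the jar's rim (110 mm up); z up. Above that: flange 10 mm thick, low cone 124 mm across at 10 mm up and 34 mm at 32 mm, neck 30 mm across up to 46 mm, then the tap. On the cork ring it rests on its rubber disc, origin 41 mm above the bench.
- lid_foot (a point): Lowest point of the lid, on its axis, 23 mm below its origin: the underside of a steel vent cross-bar 48 mm long, hidden in the jar at first. Round it, under the flange, a black rubber disc 118 mm across and 6 mm deep drops into the jar's bore with 4 mm play all round. Lift the lid at least 30 mm straight up to clear the jar.
- tap_grip (a point): Point on the upright axis of tap and lid at grip height, 77 mm above the lid's origin. The tap is an upright flat green wing 56 mm long (point x axis, turns with it), 13 mm thick (y) and 40 mm tall, from 22 mm below this point to 18 mm above. Grip across the 13 mm from above, to turn and also to lift. Below it a steel hub 24 mm across, 8 mm high, then the neck.
- tap (a joint): Tap angle in rad, grows anticlockwise from above; stops at 0 and 2.75; starts at 0 to 0.3; light friction (0.06 N m), stays where left. At 0 the wing lies along the lid's x. Vent open only in a window some 0.65 wide centred at an unmarked angle, new each time, between 1.05 and 2.3; short of it or past it the lid is held, in it the lid lifts with just its weight. Only trying tells.
- cork_ring: The cork ring, fixed on the bench, 124 mm outside, hole 80 mm, 35 mm high; origin: centre of its underside. The lid goes on it, axis on axis, its cross-bar hanging in the hole.
- slide_box: Bystander: flat yellow slide box 85 x 70 x 26 mm, loose, origin: centre of its underside.
- bottle: Bystander: amber bottle 60 mm across, 120 mm high, loose, origin: centre of its underside.
- beaker: Bystander: white beaker 68 mm across, 85 mm high, loose, origin: centre of its underside.
Things that resemble listed ones, but are neither listed nor needed, are in the scene too. What is shaped like the lid but red is not meant.

How it is judged:
On the way, in this order (a step that is already met when the one before it is completed fails the run):
1. the tap is turned towards open while the lid still sits on the jar (value of joint tap above 0.6 rad and z of lid in the frame of jar below 0.114 m and horizontal distance between lid and jar below 0.01 m), for 0.1 s.
2. the lid is lifted level clear of the jar (z of lid in the frame of jar above 0.135 m and angle between lid's own z axis and vertical below 0.25 rad), for 0.1 s.
At the end, for the whole second after the job is handed in: The lid lies at rest, tap up and level (within 0.06 rad), on the cork ring, its axis within 14 mm of the ring's axis, its origin 36 to 45 mm above the ring's underside (horizontal distance between lid and cork_ring below 0.014 m and z of lid in the frame of cork_ring between 0.036 and 0.045 m and angle between lid's own z axis and vertical below 0.06 rad and linear speed of lid below 0.02 m/s); the robot touches nothing.
It fails at once if the held lid is wrenched: pulled up against the jar with more than 60 N (contact force between lid and jar above 60 N and z of lid in the frame of jar above 0.1104 m).
It fails at once if the lid is dropped or rammed on the cork ring: more than 60 N between them (contact force between lid and cork_ring above 60 N).
It fails at once if the lid tips by more than 0.4 rad (angle between lid's own z axis and vertical above 0.4 rad).
It fails at once if a bystander is disturbed: shifted by more than 25 mm or tipped by more than 0.3 rad (distance of any of slide_box, bottle, beaker from where it was at the start of the episode above 0.025 m or angle between any of slide_box, bottle, beaker's own z axis and vertical above 0.3 rad).
It also fails if it takes over 72 s, if anything falls off the work surface, if the arm or the gripper's body presses on something with over 40 N, if the wrist force passes 120 N, or if a joint passes its speed limit or range.

## Working session

There is one attempt and no reset: what is moved stays moved. The work goes in short steps, Python scripts to look and compute and a tool call to move; the robot and the scene stay as the last step left them, time stands still between calls to the robot, and variables do not carry over. Pictures are saved under pics/ and viewed, and the job is handed in when it is done.

Besides the shell and the picture viewer there is one more tool, called after "Emit:" by a JSON object that holds its "fn" and its "kwargs". jog_arm: Moves the arm, as the interface text tells. Its arguments: {"type":"object","properties":{"targets":{"type":"array"},"grip":{"type":"number"},"squeeze":{"type":"number"}},"required":["targets"]}

```bash
mkdir -p pics; ls
python3 - <<'E'
from rig import r
import cv2,numpy as np
s=r.read_state();print(s)
for n in("side","top"):
    im=r.snapshot(n);cv2.imwrite(f"pics/{n}0.png",im[:,:,::-1]);c=r.calibration(n);print(n,c)
E
```

```text
pics
{'time': 0.0, 'qpos': array([ 1.17711746e+00,  2.64738861e-01,  1.60539815e+00,  4.58912861e-05,
        1.27368587e+00, -3.68800834e-02]), 'joint_vel': array([ 4.46956118e-04, -6.23377308e-04,  2.27733827e-03,  1.52038840e-03,
       -8.25344872e-04, -7.31911808e-05]), 'joint_torque': array([ 2.27757067e-03, -5.02107203e+01, -3.56879067e+01,  7.30228261e-02,
        2.93542980e-02, -1.69242344e-04]), 'position': array([0.23547518, 0.63186597, 0.25438455]), 'tool_rot': array([ 0.58120668,  0.40266087, -0.4040052 , -0.58038162]), 'ft_force': array([ 0.16860693, -0.27629635,  0.32122213]), 'torque': array([-0.03147789,  0.00254938, -0.00202896]), 'width': 0.08838862582018733}
side {'fx': 599.0690420588796, 'fy': 599.0690420588796, 'cx': 323.79071005905314, 'cy': 233.90379848465608, 'dist': array([-0.11384606,  0.        ,  0.        ,  0.        ,  0.        ]), 'R': array([[ 0.92350209, -0.38356277, -0.00484619],
       [-0.27208488, -0.64608729, -0.71312063],
       [ 0.27039546,  0.65988697, -0.7010246 ]]), 't': array([-0.43287054,  0.2678017 ,  0.93176326])}
top {'fx': 602.8972582943102, 'fy': 602.8972582943102, 'cx': 315.4237013281304, 'cy': 246.40534764841829, 'dist': array([-0.19033108,  0.        ,  0.        ,  0.        ,  0.        ]), 'R': array([[-0.00548996, -0.99987321, -0.01494707],
       [-0.99151033,  0.00738469, -0.12981805],
       [ 0.12991197,  0.01410748, -0.99142517]]), 't': array([0.11173242, 0.53459791, 1.22215494])}
```

View pics/side0.png

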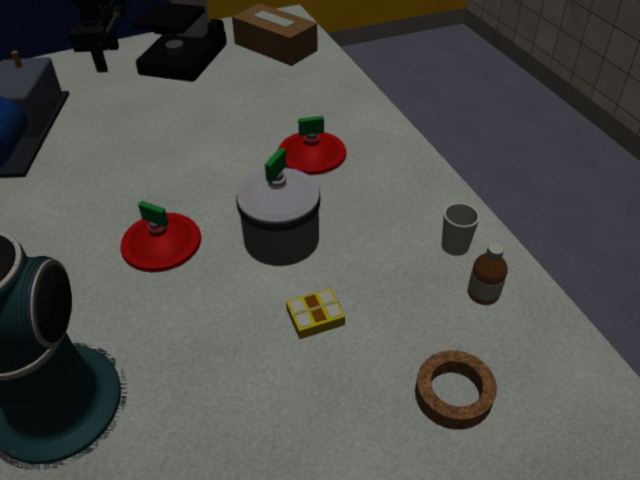

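View pics/top0.png

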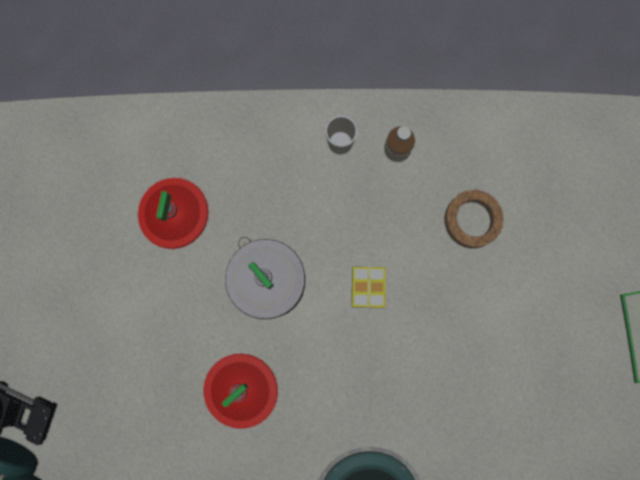

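Candidates for the green tap:
- White lid on the steel jar: top (262,275), side (276,165). I choose this one.
- Red lid: top (163,205), side (311,126). Excluded because it is red.
- Red lid: top (235,396), side (153,214). Excluded because it is red.

Next I'll check the choice in a close crop and measure.

```bash
cat > h.py <<'E'
import numpy as np,cv2
from rig import r
def ray(n,px):
    c=r.calibration(n);K=np.array([[c['fx'],0,c['cx']],[0,c['fy'],c['cy']],[0,0,1]])
    u=cv2.undistortPoints(np.array(px,float).reshape(-1,1,2),K,np.array(c['dist']))[:,0]
    d=np.c_[u,np.ones(len(u))]@c['R'];o=-c['R'].T@c['t'];return o,d
def plane(n,px,z):
    o,d=ray(n,px);return (o+d*((z-o[2])/d[:,2])[:,None])[:,:2]
def proj(n,X):
    c=r.calibration(n);K=np.array([[c['fx'],0,c['cx']],[0,c['fy'],c['cy']],[0,0,1]])
    return cv2.projectPoints(np.array(X,float).reshape(-1,1,3),cv2.Rodrigues(c['R'])[0],c['t'],K,np.array(c['dist']))[0][:,0]
def circ(p):
    A=np.c_[2*p,np.ones(len(p))];x=np.linalg.lstsq(A,(p**2).sum(1),rcond=None)[0]
    R=np.sqrt(x[2]+x[0]**2+x[1]**2);res=np.linalg.norm(p-x[:2],axis=1)-R;return x[:2],R,res.std()
def near(mask,px):
    n,l,s,c=cv2.connectedComponentsWithStats(mask.astype(np.uint8))
    k=[i for i in range(1,n) if s[i,4]>30];i=min(k,key=lambda i:np.hypot(*(c[i]-px)));return (l==i).astype(np.uint8)
def cont(m):
    return max(cv2.findContours(m,cv2.RETR_EXTERNAL,cv2.CHAIN_APPROX_NONE)[0],key=cv2.contourArea)[:,0].astype(float)
def hsv(im): return cv2.cvtColor(im,cv2.COLOR_RGB2HSV)
E
python3 - <<'E'
from h import *
T=cv2.imread('pics/top0.png')[:,:,::-1].copy();S=cv2.imread('pics/side0.png')[:,:,::-1].copy()
ct=cv2.resize(T[225:330,215:320],(400,400),interpolation=2);cs=cv2.resize(S[130:270,210:350],(400,400),interpolation=2)
cv2.imwrite('pics/crop0.png',np.hstack([ct,cs])[:,:,::-1])
for p in [(240,278),(265,250),(265,300),(295,278),(265,325),(220,278),(262,275),(473,193),(473,215),(473,250)]: print(p,T[p[1],p[0]],hsv(T)[p[1],p[0]])
for n,im,px in(('top',T,(262,275)),('side',S,(276,165))):
    H=hsv(im);g=near((H[...,0]>45)&(H[...,0]<85)&(H[...,1]>120),px)
    c=cont(g);rc=cv2.minAreaRect(c.astype(np.float32));print(n,g.sum(),rc)
E
```

```text
(240, 278) [135 135 138] [120   6 138]
(265, 250) [131 130 131] [150   2 131]
(265, 300) [133 132 136] [128   8 136]
(295, 278) [134 133 133] [  0   2 134]
(265, 325) [137 137 133] [ 30   7 137]
(220, 278) [137 139 133] [ 40  11 139]
(262, 275) [ 53 126  70] [ 67 148 126]
(473, 193) [114  88  67] [ 13 105 114]
(473, 215) [135 136 130] [ 35  11 136]
(473, 250) [135 137 132] [ 42   9 137]
top 156 ((260.12939453125, 274.817626953125), (28.526355743408203, 5.423261642456055), 49.398704528808594)
side 417 ((275.205078125, 164.3754119873047), (16.175689697265625, 33.811683654785156), 38.1572265625)
```

View pics/crop0.png

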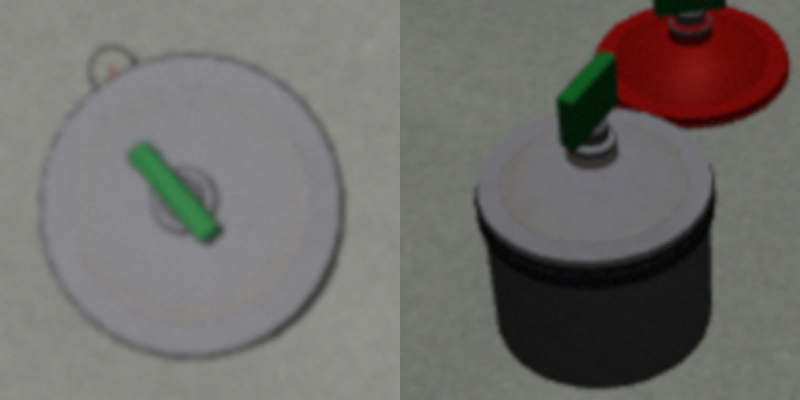

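The crop shows the green wing on the white lid, on the steel jar with the dial; this is the right one. Now positions.

Run:
```python
from h import *
T=cv2.imread('pics/top0.png')[:,:,::-1].copy();S=cv2.imread('pics/side0.png')[:,:,::-1].copy()
B=cv2.GaussianBlur(T,(0,0),1.5).astype(int)
m=((B[...,2]-B[...,1])>-2)&(np.hypot(*(np.indices(B.shape[:2])-np.array([278,265])[:,None,None]))<55)
m=cv2.morphologyEx(m.astype(np.uint8),cv2.MORPH_CLOSE,np.ones((5,5)))
m=cv2.morphologyEx(m,cv2.MORPH_OPEN,np.ones((9,9)))
c=cv2.convexHull(cont(near(m,(265,278))).astype(np.int32))[:,0]
print('lid',cv2.minEnclosingCircle(c),circ(plane('top',c,0.12)))
H=hsv(T);g=near((H[...,0]>45)&(H[...,0]<85)&(H[...,1]>110)&(H[...,2]>100),(262,275))
p=np.argwhere(g)[:,::-1];w=plane('top',p,0.205);e=np.linalg.eigh(np.cov(w.T))
rw=cv2.minAreaRect((w*1000).astype(np.float32));print('wing top',w.mean(0),e,np.arctan2(*e[1][::-1,1]),rw)
rm=near((H[...,0]<22)&(H[...,1]>60)&(H[...,2]>50),(473,219))
c=cont(rm);print('ring outer top z35',circ(plane('top',c,0.035)))
hl=max([q for q in cv2.findContours(rm,cv2.RETR_CCOMP,cv2.CHAIN_APPROX_NONE)[0] if len(q)<len(c)*.9],key=len)[:,0].astype(float)
print('hole',circ(plane('top',hl,0.035)))
HS=hsv(S);g=near((HS[...,0]>45)&(HS[...,0]<85)&(HS[...,1]>120),(276,165))
x=cont(g);q=np.argwhere(g)[:,::-1]
# triangulate wing centre
m1=p.mean(0);rs=near((HS[...,0]<22)&(HS[...,1]>60)&(HS[...,2]>40),(456,385))
c=cont(rs);print('ring side',circ(plane('side',c,0.035)))
h=[q for q in cv2.findContours(rs,cv2.RETR_CCOMP,cv2.CHAIN_APPROX_NONE)[0]];print([len(k) for k in h])
for k in h:
    if 60<len(k)<len(c)*.9: print('side hole',circ(plane('side',k[:,0],0.035)))
hull=cv2.minAreaRect(x.astype(np.float32));print(cv2.approxPolyDP(x.astype(np.int32),3,True)[:,0])
for n,px,z in(('top',(341,133),.085),('top',(402,138),.1),('top',(369,287),.026)):print(px,plane(n,[px],z))
from scipy.spatial.transform import Rotation as R
s=r.read_state();print(s['position'],R.from_quat(s['tool_rot']).as_matrix())
```

```text
lid ((264.6062316894531, 278.6214294433594), 40.542301177978516) (array([0.46238397, 0.20603557]), np.float64(0.07822467571802741), np.float64(0.00038582510556800135))
wing top [0.46275889 0.2058588 ] EighResult(eigenvalues=array([8.43500134e-06, 2.16108451e-04]), eigenvectors=array([[ 0.65370631, -0.75674835],
       [-0.75674835, -0.65370631]])) -2.4291208364465593 ((462.8042907714844, 206.05593872070312), (50.50892639160156, 10.134809494018555), 41.234066009521484)
ring outer top z35 (array([ 0.59346656, -0.22898195]), np.float64(0.060922450685699577), np.float64(0.0009666554664096139))
hole (array([ 0.59291903, -0.2279743 ]), np.float64(0.039482452131078954), np.float64(0.0011550580582688462))
ring side (array([ 0.59486551, -0.23190779]), np.float64(0.06107509387472358), np.float64(0.0006097805932269743))
[214, 140]
side hole (array([ 0.59504675, -0.23186528]), np.float64(0.04049056267810956), np.float64(0.0006324081179313865))
[[281 148]
 [266 163]
 [269 181]
 [285 165]]
(341, 133) [[0.76500858 0.05336932]]
(402, 138) [[ 0.74897267 -0.0707974 ]]
(369, 287) [[ 0.45033132 -0.00290564]]
[0.2355338  0.63193219 0.25454207] [[ 3.49239560e-01 -7.56219602e-04 -9.37033168e-01]
 [ 9.37031361e-01 -1.84129588e-03  3.49240372e-01]
 [-1.98945773e-03 -9.99998019e-01  6.55481217e-05]]
```

Emit:
{"fn": "jog_arm", "kwargs": {"targets": [[[-26.6, 0, -30.1], 0], [[-26.6, 0, -30.1], 0], [[-26.6, 0, -30.1], 0], [[-26.6, 0, -30.1], 0], [[-26.6, 0, -30.1], 0], [[-26.6, 0, -30.1], 0], [[-26.6, 0, -30.1], 0], [[-26.6, 0, -30.1], 0], [[-26.6, 0, -30.1], 0], [[-26.6, 0, -30.1], 0], [[-26.6, 0, -30.1], 0], [[-26.6, 0, -30.1], 0]], "grip": 1, "squeeze": 35}}

```text
time: 1.1
position: [0.4629, 0.2053, 0.2555]
tool_rot: [-0.581, -0.403, 0.403, 0.581]
ft_force: [-0.3, 0.3, -0.5]
width: 0.0879
```

Emit:
{"fn": "jog_arm", "kwargs": {"targets": [[[0, 0, 0], 0.12], [[0, 0, 0], 0.12], [[0, 0, 0], 0.12], [[0, 0, 0], 0.12], [[0, 0, 0], 0.12], [[0, 0, 0], 0.12], [[0, 0, 0], 0.12], [[0, 0, 0], 0.12], [[0, 0, 0], 0.12], [[0, 0, 0], 0.12], [[0, 0, 0], 0.12], [[0, 0, 0], 0.12]]}}

```text
time: 2.1
position: [0.4623, 0.2071, 0.2552]
tool_rot: [0.703, -0.082, 0.081, -0.702]
ft_force: [-1.0, -0.3, 0.7]
width: 0.0883
```

Emit:
{"fn": "jog_arm", "kwargs": {"targets": [[[0, 0, 0], 0.12], [[0, 0, 0], 0.12], [[0, 0, 0], 0.12], [[0, 0, 0], 0.12], [[0, 0, 0], 0.12], [[0, 0, 0], 0.03], [[0, 0, 0], 0], [[0, 0, 0], 0], [[0, 0, 0], 0]]}}

```text
time: 2.85
position: [0.4625, 0.2072, 0.2554]
tool_rot: [0.644, -0.293, 0.293, -0.643]
ft_force: [0.3, 0.8, -0.4]
width: 0.0878
```

```bash
cat >> h.py <<'E'
from scipy.spatial.transform import Rotation as Ro
def st(tgt=None,th=None):
    s=r.read_state();M=Ro.from_quat(s['tool_rot']).as_matrix();a=np.arctan2(M[1,0],M[0,0])
    print('t',s['time'],'p',s['position'].round(4),'q6',s['qpos'][5].round(3),'th',a.round(4),'F',s['ft_force'].round(1),'M',s['torque'].round(2),'w',s['width'].round(4),'ydir',M[:,1].round(4))
    if tgt is not None: print('shift mm',(M.T@(np.array(tgt)-s['position'])*1000).round(1))
    if th is not None: print('turn',round(a-th,4))
E
python3 -c "
from h import *
st([.4627,.206,.185],.7125-np.pi/2)
im=r.snapshot('side');cv2.imwrite('pics/side1.png',im[60:300,150:470,::-1])"
```

```text
Traceback (most recent call last):
  File "h.py", line 24, in st
    print('t',s['time'],'p',s['position'].round(4),'q6',s['qpos'][5].round(3),'th',a.round(4),'F',s['ft_force'].round(1),'M',s['torque'].round(2),'w',s['width'].round(4),'ydir',M[:,1].round(4))
                                                                                                                                                      ^^^^^^^^^^^^^^^^
AttributeError: 'float' object has no attribute 'round'
```

```bash
sed -i "s/s\['width'\].round(4)/round(s['width'],4)/" h.py
python3 -c "
from h import *
st([.4627,.206,.185],.7125-np.pi/2)
im=r.snapshot('side');cv2.imwrite('pics/side1.png',im[60:300,150:470,::-1])"
```

```text
t 2.85 p [0.4625 0.2072 0.2554] q6 1.227 th -0.8549 F [ 0.3  0.8 -0.4] M [-0.07  0.11  0.02] w 0.0878 ydir [-5.e-04 -2.e-04 -1.e+00]
shift mm [ 1.  70.4 -0.6]
turn 0.0034
```

View pics/side1.png

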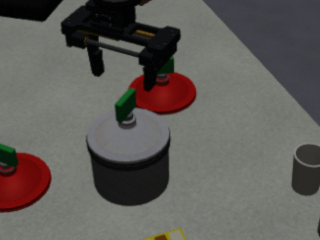

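The fingers straddle the wing, with the finger tips at about (97,70) and (150,85) in the crop and the tap at (126,105). Descending.

Emit:
{"fn": "jog_arm", "kwargs": {"targets": [[[1, 12, -0.6], 0], [[0, 12, 0], 0], [[0, 12, 0], 0], [[0, 12, 0], 0], [[0, 10, 0], 0], [[0, 8, 0], 0], [[0, 4, 0], 0], [[0, 0, 0], 0], [[0, 0, 0], 0]]}}

```text
time: 3.65
position: [0.463, 0.2061, 0.1856]
tool_rot: [0.643, -0.294, 0.293, -0.643]
ft_force: [0.4, -0.8, 0.2]
width: 0.0881
```

```bash
python3 -c "
from h import *
st([.4627,.206,.185],.7125-np.pi/2)"
```

```text
t 3.65 p [0.463  0.2061 0.1856] q6 1.226 th -0.856 F [ 0.4 -0.8  0.2] M [-0.09  0.08  0.02] w 0.0881 ydir [-2.e-04 -1.e-04 -1.e+00]
shift mm [-0.1  0.6 -0.3]
turn 0.0023
```

Emit:
{"fn": "jog_arm", "kwargs": {"targets": [[[0, 0, 0], 0], [[0, 0, 0], 0], [[0, 0, 0], 0], [[0, 0, 0], 0], [[0, 0, 0], 0], [[0, 0, 0], 0], [[0, 0, 0], 0], [[0, 0, 0], 0], [[0, 0, 0], 0], [[0, 0, 0], 0], [[0, 0, 0], 0], [[0, 0, 0], 0]], "grip": 0, "squeeze": 30}}

```text
time: 4.65
position: [0.4627, 0.2063, 0.1857]
tool_rot: [-0.643, 0.294, -0.293, 0.643]
ft_force: [-0.3, 0.7, -0.1]
width: 0.0128
```

```bash
python3 -c "
from h import *
st([.4627,.206,.185],.7125-np.pi/2)"
```

```text
t 4.65 p [0.4627 0.2063 0.1857] q6 1.226 th -0.8562 F [-0.3  0.7 -0.1] M [ 0.13  0.26 -0.06] w 0.0128 ydir [-5.e-04  4.e-04 -1.e+00]
shift mm [ 0.2  0.7 -0.2]
turn 0.0021
```

Gripped with almost no side load. Turning anticlockwise, which is a negative turn about the tool's y since it points down.

Emit:
{"fn": "jog_arm", "kwargs": {"targets": [[[0, 0, 0], -0.1], [[0, 0, 0], -0.1], [[0, 0, 0], -0.1], [[0, 0, 0], -0.1], [[0, 0, 0], -0.1], [[0, 0, 0], -0.1], [[0, 0, 0], -0.1], [[0, 0, 0], 0], [[0, 0, 0], 0], [[0, 0, 0], 0]]}}

```text
time: 5.48
position: [0.4633, 0.206, 0.1857]
tool_rot: [0.705, -0.056, 0.056, -0.705]
ft_force: [2.5, 0.4, -1.8]
width: 0.0128
```

```bash
python3 -c "
from h import *
st([.4627,.2062,.185])"
```

```text
t 5.4833 p [0.4633 0.206  0.1857] q6 0.528 th -0.1583 F [ 2.5  0.4 -1.8] M [-0.16 -0.23  0.03] w 0.0128 ydir [ 7.e-04 -2.e-04 -1.e+00]
shift mm [-0.6  0.7  0.1]
```

Emit:
{"fn": "jog_arm", "kwargs": {"targets": [[[0, -0.5, 0], 0], [[0, -0.5, 0], 0], [[0, -0.5, 0], 0], [[0, 0, 0], 0], [[0, 0, 0], 0]]}}

```text
time: 5.9
position: [0.4621, 0.2059, 0.1864]
tool_rot: [0.705, -0.056, 0.055, -0.705]
ft_force: [0.1, -0.5, -6.2]
width: 0.0129
```

Emit:
{"fn": "jog_arm", "kwargs": {"targets": [[[0, -0.5, 0], 0], [[0, -0.5, 0], 0], [[0, -0.5, 0], 0], [[0, 0, 0], 0], [[0, 0, 0], 0]]}}

```text
time: 6.32
position: [0.4619, 0.2057, 0.1869]
tool_rot: [0.705, -0.056, 0.054, -0.705]
ft_force: [2.9, 0.7, -20.3]
width: 0.0125
```

```bash
python3 -c "
from h import *
st([.4627,.2062,.185])"
```

```text
t 6.3167 p [0.4619 0.2057 0.1869] q6 0.526 th -0.156 F [  2.9   0.7 -20.3] M [ 0.21 -0.41 -0.01] w 0.0125 ydir [-0.0026 -0.001  -1.    ]
shift mm [0.7 1.9 0.6]
```

Held: a tug of about 15 N over its weight gave only 1.2 mm. Relax, turn 0.3, and tug by the same amount.

Emit:
{"fn": "jog_arm", "kwargs": {"targets": [[[0, 1.5, 0], 0], [[0, 1.5, 0], 0], [[0, 0, 0], -0.1], [[0, 0, 0], -0.1], [[0, 0, 0], -0.1], [[0, 0, 0], 0], [[0, 0, 0], 0]]}}

```text
time: 6.9
position: [0.4635, 0.2063, 0.1867]
tool_rot: [-0.705, -0.05, 0.049, 0.705]
ft_force: [-0.1, -0.2, -7.1]
width: 0.0127
```

Emit:
{"fn": "jog_arm", "kwargs": {"targets": [[[0, -0.5, 0], 0], [[0, -0.5, 0], 0], [[0, -0.5, 0], 0], [[0, -0.5, 0], 0], [[0, -0.5, 0], 0], [[0, -0.5, 0], 0], [[0, 0, 0], 0], [[0, 0, 0], 0]]}}

```text
time: 7.57
position: [0.4629, 0.2058, 0.1869]
tool_rot: [0.705, 0.051, -0.051, -0.705]
ft_force: [6.6, 1.2, -22.5]
width: 0.013
```

```bash
python3 -c "
from h import *
st([.4627,.2062,.185])"
```

```text
t 7.5667 p [0.4629 0.2058 0.1869] q6 0.226 th 0.1436 F [  6.6   1.2 -22.5] M [ 0.26 -1.13  0.  ] w 0.013 ydir [-4.e-04 -5.e-04 -1.e+00]
shift mm [-0.1  1.9  0.4]
```

Emit:
{"fn": "jog_arm", "kwargs": {"targets": [[[0, 1.5, 0], 0], [[0, 1.5, 0], 0], [[0, 0, 0], -0.1], [[0, 0, 0], -0.1], [[0, 0, 0], -0.1], [[0, 0, 0], 0], [[0, 0, 0], 0]]}}

```text
time: 8.15
position: [0.4632, 0.2063, 0.1867]
tool_rot: [-0.69, -0.155, 0.154, 0.69]
ft_force: [-0.2, 0.1, -6.2]
width: 0.013
```

Emit:
{"fn": "jog_arm", "kwargs": {"targets": [[[0, -0.5, 0], 0], [[0, -0.5, 0], 0], [[0, -0.5, 0], 0], [[0, -0.5, 0], 0], [[0, -0.5, 0], 0], [[0, -0.5, 0], 0], [[0, 0, 0], 0], [[0, 0, 0], 0]]}}

```text
time: 8.82
position: [0.4626, 0.2059, 0.187]
tool_rot: [0.69, 0.155, -0.156, -0.69]
ft_force: [5.5, 2.1, -21.3]
width: 0.0129
```

```bash
python3 -c "
from h import *
st([.4627,.2062,.185])"
```

```text
t 8.8167 p [0.4626 0.2059 0.187 ] q6 -0.074 th 0.4436 F [  5.5   2.1 -21.3] M [ 0.39 -1.03 -0.05] w 0.0129 ydir [-9.e-04 -3.e-04 -1.e+00]
shift mm [0.2 2.  0.2]
```

Emit:
{"fn": "jog_arm", "kwargs": {"targets": [[[0, 1.5, 0], 0], [[0, 1.5, 0], 0], [[0, 0, 0], -0.1], [[0, 0, 0], -0.1], [[0, 0, 0], -0.1], [[0, 0, 0], 0], [[0, 0, 0], 0]]}}

```text
time: 9.4
position: [0.4634, 0.2062, 0.1869]
tool_rot: [0.659, 0.257, -0.256, -0.659]
ft_force: [0.8, -0.3, -5.2]
width: 0.0127
```

Emit:
{"fn": "jog_arm", "kwargs": {"targets": [[[0, -0.5, 0], 0], [[0, -0.5, 0], 0], [[0, -0.5, 0], 0], [[0, -0.5, 0], 0], [[0, -0.5, 0], 0], [[0, -0.5, 0], 0], [[0, 0, 0], 0], [[0, 0, 0], 0]]}}

```text
time: 10.07
position: [0.4629, 0.2061, 0.1887]
tool_rot: [-0.659, -0.257, 0.257, 0.659]
ft_force: [-0.0, 0.3, -6.6]
width: 0.0129
```

```bash
python3 -c "
from h import *
st([.4627,.2062,.185])"
```

```text
t 10.0667 p [0.4629 0.2061 0.1887] q6 -0.374 th 0.7439 F [-0.   0.3 -6.6] M [-0.03 -0.03 -0.02] w 0.0129 ydir [-0.  0. -1.]
shift mm [-0.1  3.7  0.2]
```

The lid is free: it followed the tug with only about 6.5 N, its own weight. I'll lower, turn 0.15 further into the window, and lift slowly.

Emit:
{"fn": "jog_arm", "kwargs": {"targets": [[[0, 1.5, 0], 0], [[0, 1.3, 0], 0], [[0, 0, 0], -0.08], [[0, 0, 0], -0.07], [[0, 0, 0], 0], [[0, 0, 0], 0]]}}

```text
time: 10.57
position: [0.4629, 0.206, 0.1858]
tool_rot: [0.638, 0.305, -0.305, -0.638]
ft_force: [0.3, -0.5, -6.2]
width: 0.0128
```

Emit:
{"fn": "jog_arm", "kwargs": {"targets": [[[0, -0.5, 0], 0], [[0, -0.5, 0], 0], [[0, -0.5, 0], 0], [[0, -0.5, 0], 0], [[0, -0.5, 0], 0], [[0, -0.5, 0], 0], [[0, -0.5, 0], 0], [[0, -0.5, 0], 0], [[0, 0, 0], 0], [[0, 0, 0], 0]]}}

```text
time: 11.4
position: [0.463, 0.2061, 0.19]
tool_rot: [0.638, 0.306, -0.306, -0.638]
ft_force: [0.1, 0.1, -6.9]
width: 0.0127
```

```bash
python3 -c "
from h import *
st([.4627,.2062,.185])"
```

```text
t 11.4 p [0.463  0.2061 0.19  ] q6 -0.524 th 0.8939 F [ 0.1  0.1 -6.9] M [-0.01  0.    0.04] w 0.0127 ydir [ 1.e-04  0.e+00 -1.e+00]
shift mm [-0.1  5.   0.3]
```

Emit:
{"fn": "jog_arm", "kwargs": {"targets": [[[0, -1, 0], 0], [[0, -1, 0], 0], [[0, -1, 0], 0], [[0, -1, 0], 0], [[0, -1, 0], 0], [[0, -1, 0], 0], [[0, -1, 0], 0], [[0, -1, 0], 0]]}}

```text
time: 12.07
position: [0.4629, 0.2061, 0.198]
tool_rot: [0.638, 0.306, -0.306, -0.638]
ft_force: [-0.2, -0.9, -5.6]
width: 0.0129
```

Emit:
{"fn": "jog_arm", "kwargs": {"targets": [[[0, -1, 0], 0], [[0, -1, 0], 0], [[0, -1, 0], 0], [[0, -1, 0], 0], [[0, -1, 0], 0], [[0, -1, 0], 0], [[0, -1, 0], 0], [[0, -1, 0], 0]]}}

```text
time: 12.73
position: [0.4629, 0.2061, 0.206]
tool_rot: [0.638, 0.306, -0.306, -0.638]
ft_force: [0.3, -0.3, -5.0]
width: 0.0128
```

Clear of the plate. Lift on by 70 mm.

Emit:
{"fn": "jog_arm", "kwargs": {"targets": [[[0, -3, 0], 0], [[0, -5, 0], 0], [[0, -6, 0], 0], [[0, -7, 0], 0], [[0, -8, 0], 0], [[0, -8, 0], 0], [[0, -8, 0], 0], [[0, -8, 0], 0], [[0, -7, 0], 0], [[0, -5, 0], 0], [[0, -3, 0], 0], [[0, 0, 0], 0]]}}

```text
time: 13.73
position: [0.4634, 0.2063, 0.2749]
tool_rot: [0.638, 0.306, -0.305, -0.638]
ft_force: [0.7, 0.3, -6.4]
width: 0.0127
```

```bash
python3 -c "
from h import *
st([.594,-.230,.274])
for n in ('side','top'):
  im=r.snapshot(n);cv2.imwrite('pics/%s2.png'%n,im[:,:,::-1])"
```

```text
t 13.7333 p [0.4634 0.2063 0.2749] q6 -0.524 th 0.894 F [ 0.7  0.3 -6.4] M [-0.02  0.06 -0.01] w 0.0127 ydir [ 1.4e-03  6.0e-04 -1.0e+00]
shift mm [-258.3    0.8 -375.1]
```

View pics/side2.png

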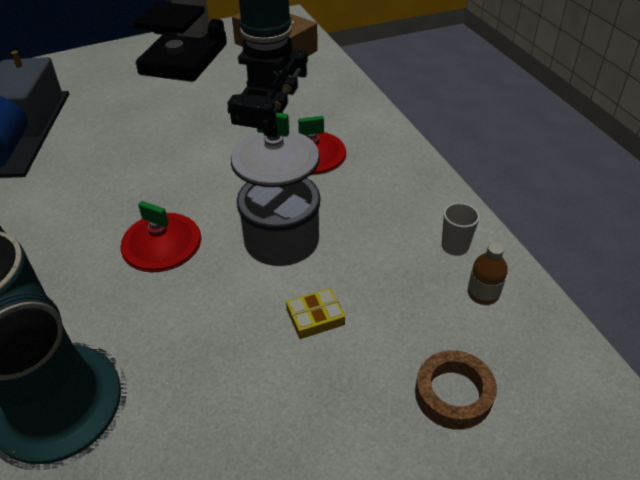

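View pics/top2.png

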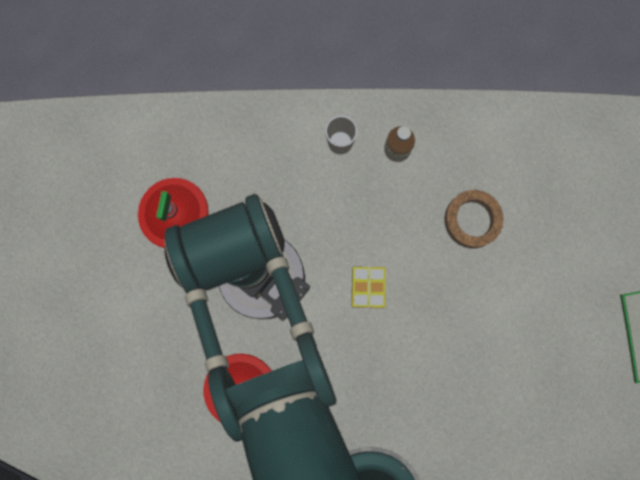

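The side picture shows the lid hanging level at (275,158) above the open jar with its vent plate at (280,200). The bystanders have not moved. Carrying it to the ring at (456,388).

Emit:
{"fn": "jog_arm", "kwargs": {"targets": [[[-6, 0, -9], 0], [[-12, 0, -18], 0], [[-18.4, 0, -26.7], 0], [[-18.4, 0, -26.7], 0], [[-18.4, 0, -26.7], 0], [[-18.4, 0, -26.7], 0], [[-18.4, 0, -26.7], 0], [[-18.4, 0, -26.7], 0], [[-18.4, 0, -26.7], 0], [[-18.4, 0, -26.7], 0]]}}

```text
time: 14.67
position: [0.5467, -0.0759, 0.2732]
tool_rot: [-0.638, -0.305, 0.306, 0.638]
ft_force: [0.5, 0.9, -5.7]
width: 0.0129
```

Emit:
{"fn": "jog_arm", "kwargs": {"targets": [[[-18.4, 0, -26.7], 0], [[-18.4, 0, -26.7], 0], [[-18.4, 0, -26.7], 0], [[-18.4, 0, -26.7], 0], [[-12, 0, -18], 0], [[-7.5, 0, -9.7], 0], [[0, 0, 0], 0], [[0, 0, 0], 0], [[0, 0, 0], 0], [[0, 0, 0], 0]]}}

```text
time: 15.5
position: [0.5932, -0.2289, 0.2737]
tool_rot: [-0.637, -0.306, 0.306, 0.638]
ft_force: [0.0, 0.3, -6.2]
width: 0.0126
```

```bash
python3 -c "
from h import *
st([.594,-.230,.154])
"
```

```text
t 15.5 p [ 0.5932 -0.2289  0.2737] q6 -1.303 th 0.8951 F [ 0.   0.3 -6.2] M [-0.09 -0.01  0.03] w 0.0126 ydir [-7.e-04  8.e-04 -1.e+00]
shift mm [ -0.3 119.7  -1.4]
```

Emit:
{"fn": "jog_arm", "kwargs": {"targets": [[[-0.3, 8, -1.4], 0], [[0, 12, 0], 0], [[0, 14, 0], 0], [[0, 14, 0], 0], [[0, 14, 0], 0], [[0, 14, 0], 0], [[0, 12, 0], 0], [[0, 8, 0], 0], [[0, 4, 0], 0], [[0, 0, 0], 0], [[0, 0, 0], 0], [[0, 0, 0], 0]]}}

```text
time: 16.5
position: [0.5953, -0.2317, 0.175]
tool_rot: [0.638, 0.306, -0.305, -0.637]
ft_force: [0.4, -0.2, -5.9]
width: 0.0128
```

```bash
python3 -c "
from h import *
st([.594,-.230,.1167])
for n in ('side','top'):
  im=r.snapshot(n);cv2.imwrite('pics/%s3.png'%n,im[:,:,::-1])"
```

```text
t 16.5 p [ 0.5953 -0.2317  0.175 ] q6 -1.304 th 0.894 F [ 0.4 -0.2 -5.9] M [-0.03  0.01  0.  ] w 0.0128 ydir [ 1.8e-03 -8.0e-04 -1.0e+00]
shift mm [ 0.5 58.3  2.2]
```

View pics/side3.png

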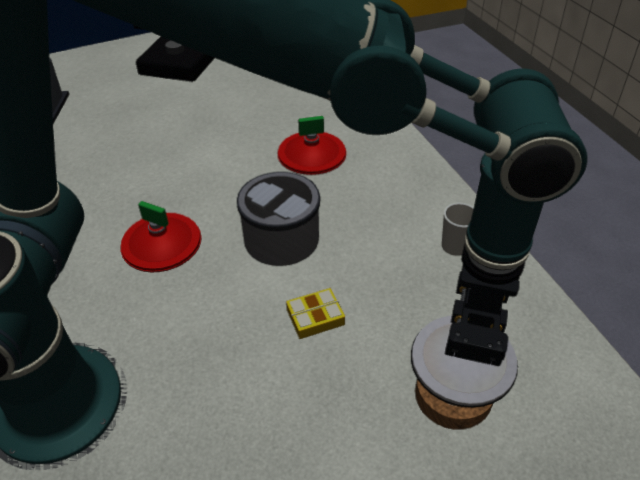

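View pics/top3.png

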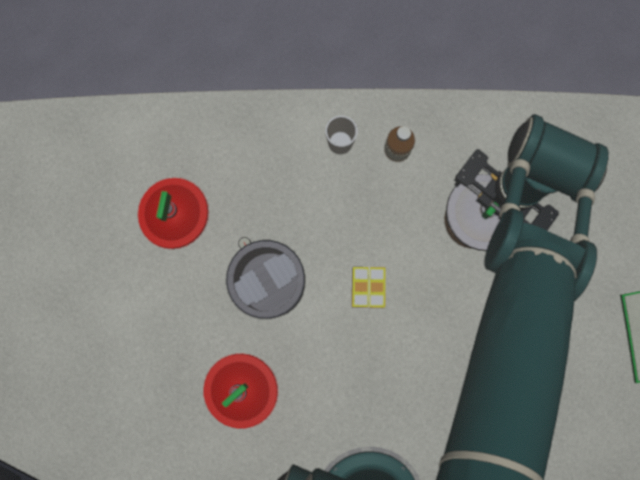

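The lid is level above the ring in the side picture (flange centre about (464,360), ring below it at (456,395)), and the bottle is well clear. Lowering with the force watched.

Emit:
{"fn": "jog_arm", "kwargs": {"targets": [[[0, 6, 1], 0], [[0, 8, 0], 0], [[0, 8, 0], 0], [[0, 8, 0], 0], [[0, 8, 0], 0], [[0, 6, 0], 0], [[0, 4, 0], 0], [[0, 2, 0], 0], [[0, 0, 0], 0], [[0, 0, 0], 0]]}}

```text
time: 17.43
position: [0.5939, -0.2308, 0.124]
tool_rot: [0.638, 0.306, -0.306, -0.638]
ft_force: [0.2, 0.8, -5.3]
width: 0.0128
```

Emit:
{"fn": "jog_arm", "kwargs": {"targets": [[[0, 1, 0], 0], [[0, 1, 0], 0], [[0, 1, 0], 0], [[0, 1, 0], 0], [[0, 1, 0], 0], [[0, 0, 0], 0], [[0, 0, 0], 0]]}}

```text
time: 18.02
position: [0.5936, -0.2306, 0.1188]
tool_rot: [-0.638, -0.306, 0.306, 0.638]
ft_force: [-0.3, 1.0, -5.4]
width: 0.0128
```

```bash
python3 -c "
from h import *
st([.594,-.230,.1167])
im=r.snapshot('side');cv2.imwrite('pics/side4.png',cv2.resize(im[280:460,360:600,::-1],None,fx=3,fy=3))
a=np.linspace(0,6.28,200)
x,y=r.read_state()['position'][:2];z=r.read_state()['position'][2]-.0757
for n in('side','top'): 
  P=proj(n,np.c_[x+.077*np.cos(a),y+.077*np.sin(a),0*a+z+.01]);print(n,P.min(0),P.max(0))"
```

```text
t 18.0167 p [ 0.5936 -0.2306  0.1188] q6 -1.304 th 0.894 F [-0.3  1.  -5.4] M [-0.07 -0.01 -0.  ] w 0.0128 ydir [-2.e-04  1.e-04 -1.e+00]
shift mm [0.7 2.1 0.1]
side [406.82632128 335.2783091 ] [507.81634969 422.18502397]
top [440.91025503 180.63349152] [512.6704032  253.01335432]
```

View pics/side4.png

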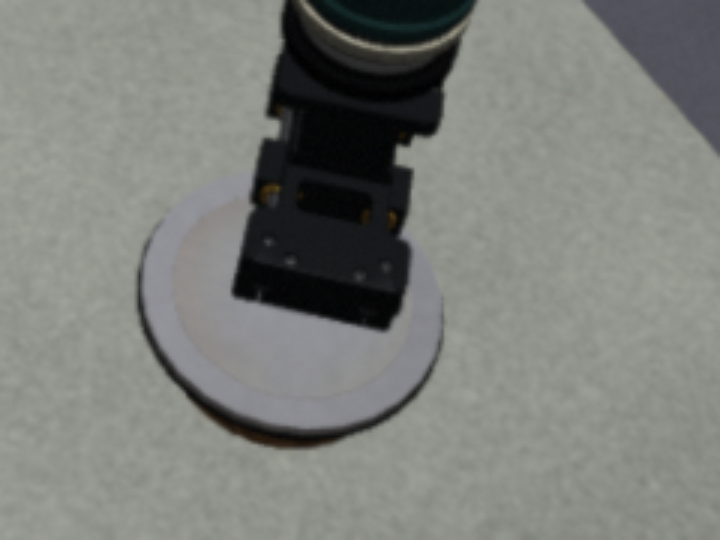

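The lid's edge spans x 406 to 508 with its bottom at 422, which matches the projected circle, so it is centred. Now the last 2 mm.

Emit:
{"fn": "jog_arm", "kwargs": {"targets": [[[0, 0.5, 0], 0], [[0, 0.5, 0], 0], [[0, 0.5, 0], 0], [[0, 0.5, 0], 0], [[0, 0.5, 0], 0], [[0, 0, 0], 0], [[0, 0, 0], 0]]}}

```text
time: 18.65
position: [0.5938, -0.2306, 0.1168]
tool_rot: [0.638, 0.306, -0.306, -0.638]
ft_force: [-1.6, 1.2, -2.7]
width: 0.0126
```

Emit:
{"fn": "jog_arm", "kwargs": {"targets": [[[0, 0.3, 0], 0], [[0, 0.3, 0], 0], [[0, 0, 0], 0], [[0, 0, 0], 0]]}}

```text
time: 18.98
position: [0.5938, -0.2307, 0.1167]
tool_rot: [0.638, 0.306, -0.306, -0.638]
ft_force: [-3.9, 2.6, 3.2]
width: 0.013
```

Seated: the height is as predicted and the weight is now on the ring. Release, wait, then rise.

Emit:
{"fn": "jog_arm", "kwargs": {"targets": [[[0, 0, 0], 0], [[0, 0, 0], 0], [[0, 0, 0], 0], [[0, 0, 0], 0], [[0, 0, 0], 0], [[0, 0, 0], 0], [[0, 0, 0], 0], [[0, 0, 0], 0]], "grip": 0.7}}

```text
time: 19.65
position: [0.5937, -0.2307, 0.1157]
tool_rot: [-0.638, -0.306, 0.306, 0.638]
ft_force: [0.1, 1.0, 0.2]
width: 0.0614
```

Emit:
{"fn": "jog_arm", "kwargs": {"targets": [[[0, -3, 0], 0], [[0, -6, 0], 0], [[0, -10, 0], 0], [[0, -15, 0], 0], [[0, -15, 0], 0], [[0, -15, 0], 0], [[0, -15, 0], 0], [[0, -15, 0], 0], [[0, -15, 0], 0], [[0, -15, 0], 0], [[0, -10, 0], 0], [[0, -5, 0], 0]]}}

```text
time: 20.65
position: [0.5947, -0.2311, 0.2579]
tool_rot: [0.639, 0.307, -0.305, -0.637]
ft_force: [-0.6, -0.4, 0.2]
width: 0.0617
```

Emit:
{"fn": "jog_arm", "kwargs": {"targets": [[[10, 0, 15], 0], [[15, 0, 25], 0], [[15, 0, 25], 0], [[15, 0, 25], 0], [[15, 0, 25], 0], [[15, 0, 25], 0], [[10, 0, 15], 0], [[5, 0, 5], 0], [[0, 0, 0], 0], [[0, 0, 0], 0], [[0, 0, 0], 0]]}}

```text
time: 21.57
position: [0.5318, -0.0531, 0.2546]
tool_rot: [0.638, 0.305, -0.306, -0.638]
ft_force: [0.0, -0.1, 0.1]
width: 0.062
```

Run:
```python
from h import *
st()
o=[]
for n in ('side','top'):
  im=r.snapshot(n);cv2.imwrite('pics/%s5.png'%n,im[:,:,::-1])
  H=hsv(im);px=(462,345) if n=='side' else (478,215)
  g=near((H[...,0]>45)&(H[...,0]<85)&(H[...,1]>110)&((H[...,2]>100) if n=='top' else True),px)
  p=np.argwhere(g)[:,::-1];print(n,g.sum(),p.mean(0),'wing at z', plane(n,[p.mean(0)],.136 if n=='top' else .116))
```

```text
t 21.5667 p [ 0.5318 -0.0531  0.2546] q6 -1.039 th 0.8937 F [ 0.  -0.1  0.1] M [-0.05  0.02 -0.01] w 0.062 ydir [-1.e-04 -4.e-04 -1.e+00]
side 781 [464.07042254 352.81049936] wing at z [[ 0.59384285 -0.23042963]]
top 126 [629.72222222 338.05555556] wing at z [[ 0.33349374 -0.51789699]]
```

View pics/side5.png

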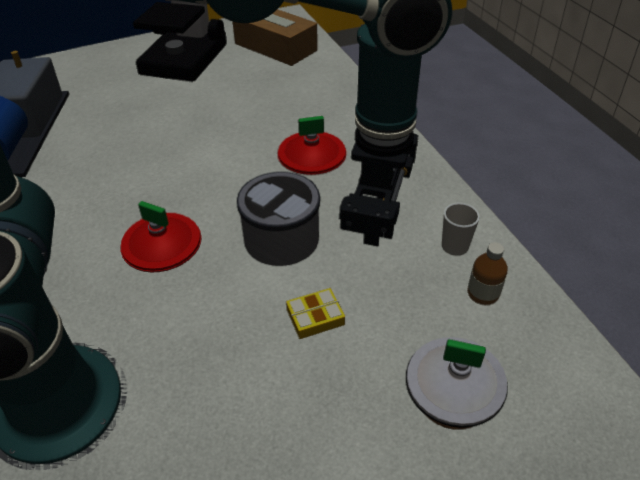

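View pics/top5.png

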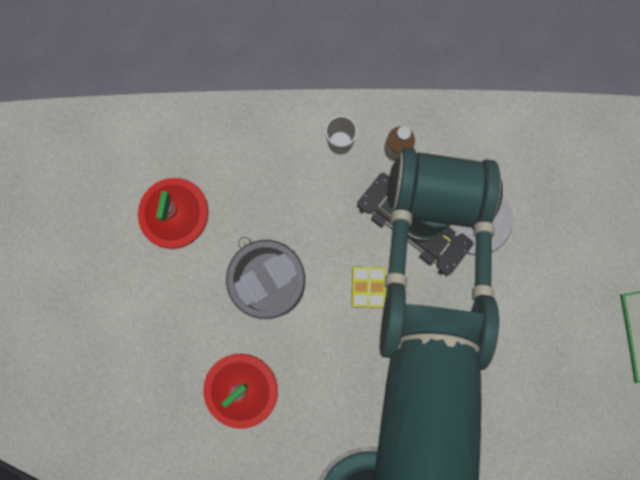

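The side picture shows the lid level, tap up, on the ring (centre about (457,381), tap at (464,353)). It puts the wing at (0.594, -0.230), the ring's centre. The top view could not confirm this because the arm hides the tap, so it picked out a stray green frame instead. The bystanders have not moved and the robot is clear.

```bash
python3 -c "
from rig import r
print(r.hand_in())"
```

```text
the job is handed in; nothing more can be done
None
```

The lid is off the jar and sits level, tap up, on the cork ring; the job was handed in at about 21.7 s of the 72 s allowed.

- **Finding the vent:** I turned the tap anticlockwise 0.7 rad, then 0.3 at a time, with a gentle tug after each. Three tugs of about 20–22 N at the wrist, weight included, found the lid held. At about 1.6 rad from the start it followed with only about 6.5 N, its own weight. I turned 0.15 rad further, then lifted it straight up.
- **Placing:** The lid met the ring at the expected height with about 9 N on it (the wrist reading went from −5.4 to +3.2 N), and I released and withdrew.
- **Last checks:** The side view puts the tap axis at (0.594, −0.230), within about 1 mm of the ring's measured centre. The slide box, bottle and beaker look unmoved, and the wrist force is about zero.
- **Not confirmed:** The final top-view check failed, because the arm hid the tap and the colour mask caught a different green object. The two cameras had also disagreed by about 3–4 mm on the ring's centre, so I used the mean, well inside the 14 mm allowed.

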